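Centre a freshly painted plaque on the banding wheel

TASK

The clay plaque has been set down off-centre on the banding wheel. Slide it with light fingertip pressure on its bare middle until it lies centred with no edge overhanging the wheel head, and only then turn the wheel so that the gap left in the painted rim faces the robot and take the finger away. The rim band is still tacky, so do not touch it, and press gently because the thin clay cracks; leave the things standing around alone.

Things in the scene. Friction and masses are not known exactly. Their poses are not given: they have to be found in the camera images.
- plaque: Round fired-clay plaque, 128 mm across, 7 mm thick, about 0.2 kg, lying loose on the banding wheel. Origin: centre of its underside. Bare terracotta middle 100 mm across; painted rim with a gap at its own -x side. It slides on the head (friction about 0.25) before it slips under the shut fingertips (about 0.5) if these press with 5 to 7 N. Over 10 N, even as a brief knock, cracks it.
- gap (a point): Middle of the unpainted gap in the rim band, on the plaque's top face, 57 mm from the plaque's centre.
- wheel_top (a point): Centre of the banding wheel's head, at its top face, 75 mm above the table. The head is an aluminium disc 140 mm across, 12 mm thick, with fine ring lines; it turns on this vertical axis over an iron foot (124 mm across) fixed to the table. Bearing friction 0.008 N m; it stays where left. A fingertip pressing on the plaque and moving round this axis turns both, lagging somewhat.
- wheel_front (a point): Fixed point over the wheel's foot on the side towards the robot: 57 mm from the wheel's axis in the -x direction, at the height of the head's top face. It does not turn with the head. The gap must come here.
- jar: Empty glass rinsing jar, 74 mm across, 105 mm high. Bystander. Origin: centre of its underside.
- mug: White mug with a handle, 82 mm across, 95 mm high. Bystander. Origin: centre of its underside.
- bottle_a: Blue squeeze bottle of paint with a pointed nozzle, 40 mm across, 138 mm high. Bystander. Origin: centre of its underside.
- bottle_b: Yellow squeeze bottle of paint with a pointed nozzle, 40 mm across, 138 mm high. Bystander. Origin: centre of its underside.
- paint_band: The tacky blue band: the outer 14 mm of the plaque's top (radius 50 to 64 mm) and its edge, 0.3 mm proud, all round except for a gap of 28 degrees (28 mm along the rim) centred on the plaque's -x axis. Same origin and axes as the plaque.
Mind the look-alikes: they are no part of the job. Of the things shaped like the plaque, the terracotta one is meant. Leave any blue look-alike of the part that bears wheel_top alone.

How it is judged (in metres and radians):
On the way, in this order (a step that is already met when the one before it is completed fails the run):
1. the plaque lies centred on the wheel head, within 6 mm (horizontal distance between plaque and wheel_top below 0.006 m and height (world z) of plaque below 0.078 m), for 0.2 s.
2. with the plaque still centred, the gap has been brought round to the robot's side (horizontal distance between plaque and wheel_top below 0.006 m and horizontal distance between gap and wheel_front below 0.02 m), for 0.2 s.
At the end, for the whole second after the job is handed in: the plaque lies flat and at rest on the wheel head, its centre within 6 mm of the wheel's axis so that no edge overhangs, and the gap in its band faces the robot (middle of the gap within 20 mm of wheel_front, about 20 degrees) (all of step 2 and angle between plaque's own z axis and vertical below 0.03 rad and height (world z) of plaque between 0.073 and 0.077 m and linear speed of plaque below 0.01 m/s and angular speed of plaque below 0.1 rad/s); the robot touches nothing.
It fails at once if the gripper or arm touches the tacky painted band (contact force between any of the fingers, the arm and paint_band above 0.2 N).
It fails at once if the thin plaque is pressed with over 10 N (contact force between any of the fingers, the arm and plaque above 12 N).
It fails at once if the plaque tips on the wheel (angle between plaque's own z axis and vertical above 0.12 rad).
It fails at once if one of the things standing around is moved by over 10 mm (distance of any of jar, mug, bottle_a, bottle_b from where it was at the start of the episode above 0.01 m).
It also fails if it takes over 72 s, if anything falls off the work surface, if the arm or the gripper's body presses on something with over 40 N, if the wrist force passes 120 N, or if a joint passes its speed limit or range.

ROBOT

A 6-joint arm with a two-finger parallel gripper is mounted at the origin on the work surface. World frame = base frame: x ahead of the robot, y to its left, z up, the work surface at z = 0. Lengths are in mm, angles in rad, forces in N, time in s.
With the tool pointing down it reaches from about 350 to 775 mm from the base axis. Payload 7.3 kg.
Tool frame: the origin (TCP) lies at the very end of the fingers, on their centre line; the grasp point (between the pads) lies 19 mm behind it; x points along the fingers, z is the direction in which the jaws open and shut, and the axes are right-handed (so a half turn about x gives the same grasp; the last joint's range is limited). The gripper opens to 92 mm and grips with 3 to 60 N. Pads are 19 mm wide; open, the fingers measure 130 mm over their backs; the gripper's body (75 mm by 190 mm) begins 47 mm behind the grasp point.
Start: joints at [1.032, 0.342, 1.524, -0, 1.275, -0.146], TCP at [200.947, 485.045, 189.341] pointing down, gripper open.
Joint ranges: [-2.53, 2.53], [-0.77, 2.02], [0.04, 2.7], [-1, 4.14], [0.28, 2.66], [-3.11, 3.11]. Speed limits (rad/s): [2.57, 2.57, 3.14, 3.14, 3.14, 3.14].

INTERFACE

Orientations are given as [roll, pitch, yaw] about the fixed x, y, z axes, in that order (R = Rz(yaw) Ry(pitch) Rx(roll)).
In Python, from plant import * gives the robot as it stands.
- The arm moves only by the tool carry_out, never from a script. Its argument "rows" is a list of rows, each a list of 4 numbers: the shift along the world's x, y, z in mm, then the turn about the world's z in degrees. In form: [[x, y, z, twist], ...]. A call has 1 to 20 rows; each row is the pose to reach, as a shift and turn from the pose measured when the call began; what a row does not reach only later rows make up. A row lasts 1/12 s, in which the tool goes at most 41.7 mm and 7.16 degrees, less where a joint would pass 70% of its speed; a pose out of reach is approached as far as the arm can. A call with a gripper value outside its range is refused whole. "hand" is the finger opening in mm, from 0 to 91.8, set as the call begins (left out, the last holds). The fingers move at their own pace and stop on an object; the grip force is fixed at half the most. Time passes only in rows, so rows that repeat a pose let the fingers close. It gives the time, the measured TCP pose, the force and the opening at its end, in the units of the state.
- get_obs(): the state, without advancing time (a new reading comes with each control period).
- capture(name): name is "scene" or "top" or "wrist"; returns the picture (420x560x3 uint8, red, green, blue); there is no depth.
- camera_info(name): a dict with "camera_matrix" (3x3 intrinsics, pixels), "pose" (4x4, takes a point from camera to world coordinates); the wrist camera has in their place "mount" (4x4, takes a point from camera to tool coordinates, whose origin is the TCP and whose axes are the tool frame's). Camera axes: x right, y down, z forward; pixel columns grow to the right and rows downward; lengths in mm; the calibration is good to about 2 mm. The wrist camera is an equidistant fisheye: a pixel r from the principal point sees the ray r / f radians off the axis. A picture is of the moment at which its call begins: read the wrist's pose just before it. camera_info takes no time and is no camera call.
- close_job(): hands the job in, once; it reports no verdict.
The state is a dict: "time": time; "joint_positions": joint angles; "dq": joint speeds; "tau": joint torques, N m; "tool_pos": TCP position; "tcp_rot": TCP orientation; "contact_force": force on the tool from outside, world axes, zero at the start; "moment": the same for the moment, N m; "grip_width": finger opening in mm.
Only numpy, scipy, OpenCV 4.12 (cv2) and the standard library are available. Lean on these libraries where they do the work, as an engineer would, in place of code of your own. Each camera call takes 0.05 s, during which the arm holds its last target. There are 200 camera calls.

## Working session

There is one attempt and no reset: what is moved stays moved. The work goes in short steps, Python scripts to look and compute and a tool call to move; the robot and the scene stay as the last step left them, time stands still between calls to the robot, and variables do not carry over. Pictures are saved under pics/ and viewed, about 8 in all and at most 12, crops included, and the job is handed in when it is done.

Besides the shell and the picture viewer there is one more tool, called after "Emit:" by a JSON object that holds its "api" and its "payload". carry_out: Moves the arm, as the interface text tells. Its arguments: {"type":"object","properties":{"rows":{"type":"array"},"hand":{"type":"number"}},"required":["rows"]}

```bash
ls; mkdir -p pics
python3 - <<'E'
from plant import *
import cv2,numpy as np
for n in("scene","top"):
    cv2.imwrite(f"pics/{n}0.png",capture(n)[:,:,::-1]); i=camera_info(n); print(n,i["camera_matrix"],np.round(i["pose"],3))
print(camera_info("wrist")); print(get_obs())
E
```

```text
pics
scene [[467.05982875   0.         270.00077669]
 [  0.         467.05982875 209.24117105]
 [  0.           0.           1.        ]] [[ 1.510000e-01  8.490000e-01 -5.070000e-01  1.015062e+03]
 [ 9.890000e-01 -1.360000e-01  6.600000e-02 -3.772300e+01]
 [-1.300000e-02 -5.110000e-01 -8.600000e-01  9.199680e+02]
 [ 0.000000e+00  0.000000e+00  0.000000e+00  1.000000e+00]]
top [[445.46735128   0.         290.13611956]
 [  0.         445.46735128 201.26845814]
 [  0.           0.           1.        ]] [[-1.90000e-02 -9.92000e-01  1.22000e-01  4.23322e+02]
 [-1.00000e+00  2.10000e-02  1.10000e-02  2.30460e+01]
 [-1.40000e-02 -1.22000e-01 -9.92000e-01  9.02499e+02]
 [ 0.00000e+00  0.00000e+00  0.00000e+00  1.00000e+00]]
{'camera_matrix': array([[325.1922621 ,   0.        , 276.95677386],
       [  0.        , 325.1922621 , 209.27971591],
       [  0.        ,   0.        ,   1.        ]]), 'mount': array([[ 3.22213205e-04, -2.86714479e-01,  9.58016025e-01,
        -1.95627482e+02],
       [-2.97497374e-04, -9.58016059e-01, -2.86714390e-01,
         7.77136525e+01],
       [ 9.99999904e-01, -1.92624089e-04, -3.93982229e-04,
         6.56294050e-01],
       [ 0.00000000e+00,  0.00000000e+00,  0.00000000e+00,
         1.00000000e+00]])}
{'time': 0.1, 'joint_positions': array([ 1.03199251e+00,  3.42652791e-01,  1.52487235e+00,  1.54937705e-05,
        1.27538206e+00, -1.46012171e-01]), 'dq': array([-0.0003848 , -0.00089302, -0.00178829,  0.00049342,  0.00068161,
       -0.00073132]), 'tau': array([ 1.33533573e-03, -4.32005167e+01, -2.44693208e+01,  7.18994904e-02,
        5.26806596e-02, -4.16018929e-05]), 'tool_pos': array([200.73566213, 484.69429021, 188.73176644]), 'tcp_rot': array([ 2.98430966,  1.5694817 , -2.12087549]), 'contact_force': array([ 0.2878258 , -0.30500639,  0.01100475]), 'moment': array([0.01189778, 0.05564352, 0.01149219]), 'grip_width': 91.69958386048039}
```

View pics/top0.png

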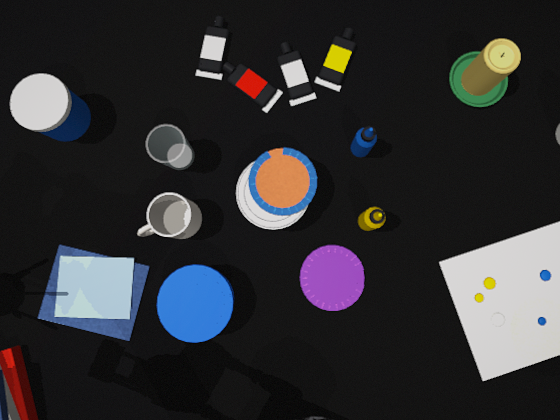

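View pics/scene0.png

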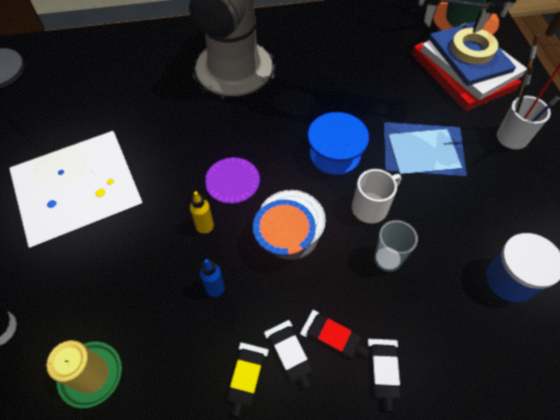

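Top view: the terracotta plaque with a blue rim is at (283,181), on the white/aluminium wheel at (273,193). The look-alikes are the purple disc (332,278) and the blue wheel (195,303). The terracotta plaque and aluminium head fit the description. An enlarged crop should confirm this and show the gap.

```bash
cat > h.py <<'E'
from plant import *
import cv2,numpy as np
from scipy.optimize import least_squares
def px2w(n,uv,z):
    i=camera_info(n);K=i["camera_matrix"];T=np.array(i["pose"])
    d=T[:3,:3]@np.linalg.inv(K)@np.array([uv[0],uv[1],1.]);o=T[:3,3]
    return (o+d*(z-o[2])/d[2])[:2]
def crop(n,im,u0,v0,w,h,s,name):
    cv2.imwrite("pics/"+name,cv2.resize(im[v0:v0+h,u0:u0+w,::-1],None,fx=s,fy=s,interpolation=cv2.INTER_CUBIC))
def circ(P,r):
    return least_squares(lambda c:np.hypot(*(P-c).T)-r,P.mean(0),loss='soft_l1').x
def plaque(n,im,box):
    u0,v0,w,h=box;hsv=cv2.cvtColor(im,cv2.COLOR_RGB2HSV)
    m=((hsv[...,0]<18)&(hsv[...,1]>90)&(hsv[...,2]>120)).astype(np.uint8);k=np.zeros_like(m);k[v0:v0+h,u0:u0+w]=1;m*=k
    m=m*255
    b=((hsv[...,0]>95)&(hsv[...,0]<125)&(hsv[...,1]>90)&(hsv[...,2]>80)).astype(np.uint8)*k
    vb,ub=np.nonzero(b)
    C=max(cv2.findContours(m|b*255,0,1)[0],key=cv2.contourArea)
    P=np.array([px2w(n,p,82) for p in cv2.convexHull(C)[:,0]]);
    c=circ(P,64)
    vt,ut=np.nonzero(m); Q=np.array([px2w(n,p,82) for p in zip(ut,vt)])-c
    q=Q[(np.hypot(*Q.T)>53)&(np.hypot(*Q.T)<63)]
    g=q.mean(0) if len(q) else np.zeros(2)
    return c,np.degrees(np.arctan2(g[1],g[0])),len(q),np.hypot(*(P-c).T).round(0)
E
python3 - <<'E'
from h import *
im=cv2.imread("pics/top0.png")[:,:,::-1]; sc=cv2.imread("pics/scene0.png")[:,:,::-1]
print(plaque("top",im,(225,135,105,105)));print(plaque("scene",sc,(245,185,90,80)))
A=cv2.resize(im[135:240,225:330],(500,500),interpolation=2)
B=cv2.resize(sc[180:270,245:335],(300,300),interpolation=2)
o=np.zeros((500,800,3),np.uint8);o[:,:500]=A;o[:300,500:]=B
cv2.imwrite("pics/c1.png",o[:,:,::-1])
for n,uv,z in [("top",(179,156),0),("top",(184,216),0),("top",(363,148),0),("top",(371,222),0)]:print(uv,px2w(n,uv,z).round())
E
```

```text
(array([563.60433869,  45.4937147 ]), np.float64(12.3767389173296), 72, array([64., 64., 64., 64., 64., 64., 64., 64., 65., 64., 64., 64., 64.,
       65., 64., 64., 64., 64., 64., 64., 64., 64., 64., 64., 64., 64.,
       64., 65., 64., 64., 65., 65., 65., 63., 64.]))Traceback (most recent call last):
  File "<stdin>", line 3, in <module>
  File "h.py", line 21, in plaque
    vt,ut=np.nonzero(m); Q=np.array([px2w(n,p,82) for p in zip(ut,vt)])-c
                                     ~~~~^^^^^^^^
  File "h.py", line 5, in px2w
    i=camera_info(n);K=i["camera_matrix"];T=np.array(i["pose"])
ValueError: time passes only in moves, steps and waits
```

```bash
python3 - <<'E'
s=open('h.py').read()
a=s.index("def px2w");b=s.index("def crop")
s=s[:a]+'''_I={}
def px2w(n,uv,z):
    if n not in _I:_I[n]=camera_info(n)
    i=_I[n];K=i["camera_matrix"];T=np.array(i["pose"]);uv=np.atleast_2d(np.array(uv,float))
    d=np.c_[uv,np.ones(len(uv))]@np.linalg.inv(K).T@T[:3,:3].T;o=T[:3,3]
    return (o+d*((z-o[2])/d[:,2])[:,None])[:,:2]
'''+s[b:]
s=s.replace("np.array([px2w(n,p,82) for p in cv2.convexHull(C)[:,0]])","px2w(n,cv2.convexHull(C)[:,0],82)").replace("np.array([px2w(n,p,82) for p in zip(ut,vt)])","px2w(n,np.c_[ut,vt],82)").replace(",np.hypot(*(P-c).T).round(0)","")
s+='''
def wheel(n,im,box,pc):
    u0,v0,w,h=box;hsv=cv2.cvtColor(im,cv2.COLOR_RGB2HSV)
    m=((hsv[...,1]<60)&(hsv[...,2]>110)).astype(np.uint8);k=np.zeros_like(m);k[v0:v0+h,u0:u0+w]=1;m*=k
    C=np.vstack([c for c in cv2.findContours(m,0,1)[0]])
    P=px2w(n,cv2.convexHull(C)[:,0],75)
    P=P[np.hypot(*(P-pc).T)>68]
    c=circ(P,70);return c,np.hypot(*(P-c).T).round(0)
'''
open('h.py','w').write(s)
E
python3 - <<'E'
from h import *
im=cv2.imread("pics/top0.png")[:,:,::-1]; sc=cv2.imread("pics/scene0.png")[:,:,::-1]
for n,i,b in(("top",im,(225,135,105,105)),("scene",sc,(245,185,90,80))):
    p=plaque(n,i,b);print(n,p,wheel(n,i,b,p[0]))
A=cv2.resize(im[135:240,225:330],(500,500),interpolation=2)
B=cv2.resize(sc[180:270,245:335],(300,300),interpolation=2)
o=np.zeros((500,800,3),np.uint8);o[:,:500]=A;o[:300,500:]=B
cv2.imwrite("pics/c1.png",o[:,:,::-1])
print(px2w("top",[(179,156),(184,216),(363,148),(371,222)],0).round())
E
```

```text
top (array([563.60433869,  45.4937147 ]), np.float64(12.37673891706187), 72) (array([543.47600115,  64.76269645]), array([70., 70., 70., 70., 70., 70., 70., 70., 70., 70., 70., 70., 70.,
       70., 70., 70., 70., 70., 70., 70., 70., 70.]))
scene (array([564.89457032,  47.93501058]), np.float64(12.902426566243589), 59) (array([544.32169317,  68.03640981]), array([70., 70., 70., 70., 70., 70., 70., 70., 70., 70., 71., 71., 71.,
       73., 71., 71., 71., 70., 71., 70.]))
[[ 634.  262.]
 [ 509.  250.]
 [ 642. -120.]
 [ 489. -130.]]
```

View pics/c1.png

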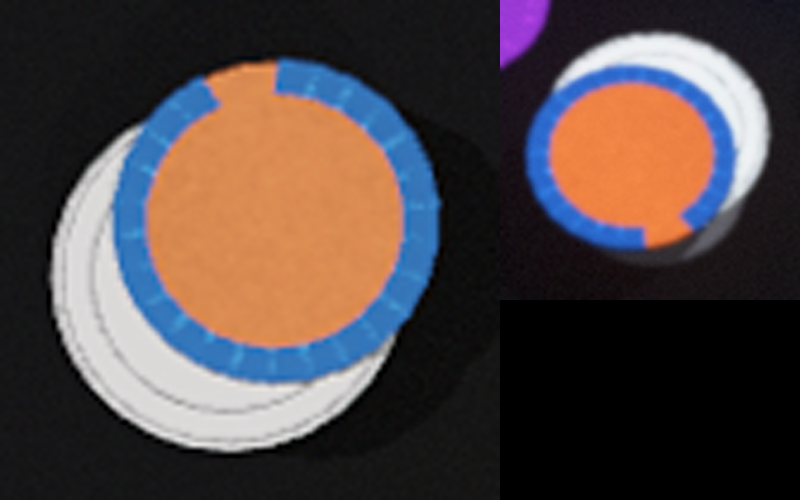

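Confirmed: the terracotta plaque with the blue rim lies on the white ringed head. Its centre is about (564,46.5), the wheel axis is about (544,66), and the gap is at about +12.5° azimuth. I'll raise the arm, shut the fingers and move above the plaque.

Emit:
{"api": "carry_out", "payload": {"hand": 0, "rows": [[0,0,20,0],[0,0,45,0],[10,-10,60,0],[30,-35,60,0],[54,-65,60,0],[78,-95,60,0],[102,-124,60,0],[126,-153,60,0],[150,-182,60,0],[174,-211,60,0],[198,-240,60,0],[222,-269,60,0],[246,-298,60,0],[270,-327,60,0],[294,-356,60,0],[318,-385,60,0],[340,-411,60,0],[355,-430,60,0],[363,-438,60,0],[363,-438,60,0]]}}

```text
time: 1.77
tool_pos: [564.6, 44.9, 247.7]
tcp_rot: [2.563, 1.568, -2.545]
contact_force: [-0.6, -0.2, -0.2]
grip_width: 0.5
```

Emit:
{"api": "carry_out", "payload": {"rows": [[0,0,-20,7],[0,0,-40,14],[0,0,-60,20],[0,0,-75,20],[0,0,-80,20],[0,0,-80,20],[0,0,-80,20]]}}

```text
time: 2.35
tool_pos: [564.5, 45.8, 168.4]
tcp_rot: [2.769, 1.569, -1.989]
contact_force: [0.6, -0.8, 0.6]
grip_width: 0.2
```

```bash
cat >> h.py <<'E'
def st():
    from scipy.spatial.transform import Rotation as R
    o=get_obs();r=R.from_euler('xyz',o["tcp_rot"]).as_matrix();z=r[:,2]
    print("t %.2f"%o["time"],"pos",o["tool_pos"].round(2),"F",o["contact_force"].round(2),"M",o["moment"].round(2),"j",o["joint_positions"].round(2),"jaw",np.degrees(np.arctan2(z[1],z[0])).round(1),"x",r[:,0].round(3),"w",o["grip_width"])
E
python3 -c "
from h import *
st()"
```

```text
t 2.35 pos [564.51  45.76 168.43] F [ 0.61 -0.78  0.55] M [ 0.02 -0.03 -0.01] j [-0.05  0.43  1.44 -0.    1.27 -1.58] jaw 87.4 x [-0.001 -0.002 -1.   ] w 0.16269457160977568
```

Emit:
{"api": "carry_out", "payload": {"rows": [[0,0,-15,0],[0,0,-35,0],[0,0,-55,0],[0,0,-68,0],[0,0,-76,0],[0,0,-80,0],[0,0,-80,0],[0,0,-80,0]]}}

```text
time: 3.02
tool_pos: [565.2, 45.8, 89.5]
tcp_rot: [-2.62, 1.569, -1.095]
contact_force: [0.9, 0.1, -0.3]
grip_width: 0.3
```

Run:
```python
from h import *
st()
im=capture("wrist");cv2.imwrite("pics/w1.png",im[:,:,::-1]);sc=capture("scene");
B=sc[150:290,210:350]
o=np.zeros((420,800,3),np.uint8);o[:,:420]=im[:,70:490];o[:380,420:]=cv2.resize(B,(380,380),interpolation=2)
cv2.imwrite("pics/c2.png",o[:,:,::-1]);st()
```

```text
t 3.02 pos [565.25  45.84  89.51] F [ 0.88  0.06 -0.33] M [ 0.03  0.02 -0.  ] j [-0.05  0.51  1.55 -0.    1.08 -1.58] jaw 87.4 x [ 0.001 -0.002 -1.   ] w 0.3251299597334848
t 3.12 pos [565.31  45.79  89.65] F [-0.34 -0.35 -0.48] M [ 0.02 -0.02  0.01] j [-0.05  0.51  1.55 -0.    1.08 -1.58] jaw 87.4 x [ 0.001 -0.002 -1.   ] w 0.2710840031690132
```

View pics/c2.png

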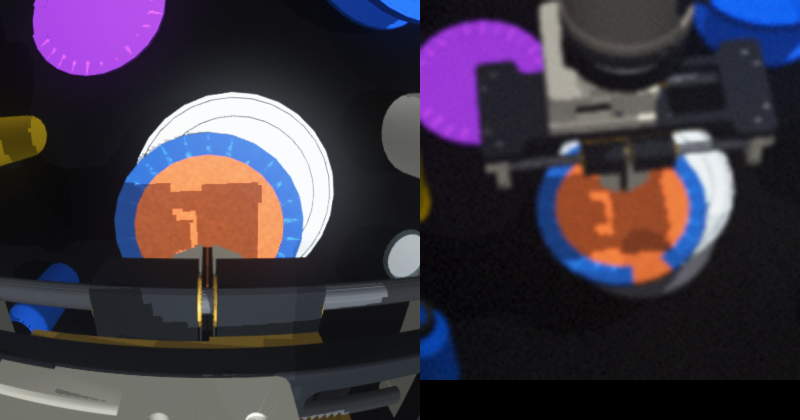

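The wrist view (left) and scene crop (right) show the shut fingers about 7 mm above the bare middle, well clear of the band. Next I'll descend slowly to contact.

Emit:
{"api": "carry_out", "payload": {"rows": [[0,0,-1,0],[0,0,-2,0],[0,0,-3,0],[0,0,-4,0],[0,0,-4.5,0],[0,0,-5,0],[0,0,-5.3,0],[0,0,-5.6,0],[0,0,-5.9,0],[0,0,-6.2,0],[0,0,-6.5,0],[0,0,-6.8,0],[0,0,-7.1,0],[0,0,-7.1,0],[0,0,-7.1,0]]}}

```text
time: 4.37
tool_pos: [565.3, 45.8, 82.5]
tcp_rot: [-2.514, 1.569, -0.99]
contact_force: [0.2, -0.3, -0.3]
grip_width: 0.2
```

Emit:
{"api": "carry_out", "payload": {"rows": [[0,0,-0.2,0],[0,0,-0.4,0],[0,0,-0.6,0],[0,0,-0.6,0]]}}

```text
time: 4.7
tool_pos: [565.2, 45.8, 81.8]
tcp_rot: [-2.538, 1.569, -1.013]
contact_force: [-0.2, -0.6, -0.4]
grip_width: 0.4
```

Emit:
{"api": "carry_out", "payload": {"rows": [[0,0,-0.2,0],[0,0,-0.4,0],[0,0,-0.4,0]]}}

```text
time: 4.95
tool_pos: [565.2, 45.8, 81.4]
tcp_rot: [-2.565, 1.569, -1.04]
contact_force: [-0.0, 0.8, -0.6]
grip_width: 0.1
```

Emit:
{"api": "carry_out", "payload": {"rows": [[0,0,-0.2,0],[0,0,-0.4,0],[0,0,-0.4,0]]}}

```text
time: 5.2
tool_pos: [565.2, 45.8, 81.0]
tcp_rot: [-2.582, 1.569, -1.057]
contact_force: [-0.3, -0.5, -0.6]
grip_width: 0.4
```

Emit:
{"api": "carry_out", "payload": {"rows": [[0,0,-0.2,0],[0,0,-0.4,0],[0,0,-0.4,0]]}}

```text
time: 5.45
tool_pos: [565.2, 45.8, 80.5]
tcp_rot: [-2.613, 1.569, -1.088]
contact_force: [0.5, 0.0, 0.6]
grip_width: 0.2
```

Emit:
{"api": "carry_out", "payload": {"rows": [[0,0,-0.2,0],[0,0,-0.4,0],[0,0,-0.4,0]]}}

```text
time: 5.7
tool_pos: [565.2, 45.8, 80.1]
tcp_rot: [-2.628, 1.569, -1.104]
contact_force: [-0.4, 0.4, -0.9]
grip_width: 0.1
```

Emit:
{"api": "carry_out", "payload": {"rows": [[0,0,-0.2,0],[0,0,-0.4,0],[0,0,-0.4,0]]}}

```text
time: 5.95
tool_pos: [565.1, 45.8, 79.6]
tcp_rot: [-2.699, 1.569, -1.174]
contact_force: [1.2, -0.4, 0.1]
grip_width: 0.5
```

Emit:
{"api": "carry_out", "payload": {"rows": [[0,0,-0.2,0],[0,0,-0.3,0],[0,0,-0.3,0]]}}

```text
time: 6.2
tool_pos: [565.1, 45.8, 79.3]
tcp_rot: [-2.708, 1.569, -1.183]
contact_force: [-0.5, 0.9, -0.1]
grip_width: 0.4
```

Emit:
{"api": "carry_out", "payload": {"rows": [[0,0,-0.2,0],[0,0,-0.3,0],[0,0,-0.3,0]]}}

```text
time: 6.45
tool_pos: [565.1, 45.8, 78.9]
tcp_rot: [-2.724, 1.569, -1.199]
contact_force: [0.6, -0.7, 0.3]
grip_width: 0.4
```

Run:
```python
from h import *
st();print(get_obs()["tau"])
im=capture("wrist");cv2.imwrite("pics/w2.png",cv2.resize(im[200:360,180:380],None,fx=3.6,fy=3.6,interpolation=2)[:,:,::-1])
p=plaque("top",t:=capture("top"),(225,135,105,105));print(p);st()
```

```text
t 6.45 pos [565.08  45.77  78.95] F [ 0.63 -0.72  0.34] M [ 0.01  0.01 -0.02] j [-0.05  0.52  1.56 -0.    1.06 -1.58] jaw 87.4 x [ 0.001 -0.002 -1.   ] w 0.38528875526696527
[ 3.95785889e-05 -4.93781304e+01 -2.15102345e+01 -3.99200746e-02
  7.30493618e-02 -1.15083722e-04]
(array([569.3555935 ,  47.70874112]), np.float64(-166.81577682905655), 55)
t 6.55 pos [565.11  45.79  78.99] F [-0.36  0.26 -1.06] M [ 0.05 -0.01  0.05] j [-0.05  0.52  1.56 -0.    1.06 -1.58] jaw 87.4 x [ 0.001 -0.002 -1.   ] w 0.5283077644228584
```

View pics/w2.png

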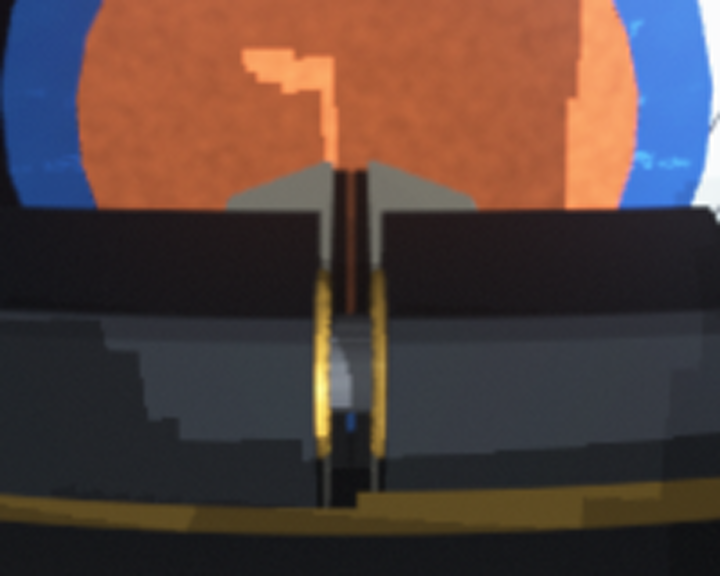

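The fingertips are over bare clay, and contact can't be judged by eye. The force still reads zero, so I'll continue in small steps.

Emit:
{"api": "carry_out", "payload": {"rows": [[0,0,-0.2,0],[0,0,-0.3,0],[0,0,-0.3,0]]}}

```text
time: 6.8
tool_pos: [565.1, 45.8, 78.6]
tcp_rot: [-2.749, 1.569, -1.225]
contact_force: [-0.0, 0.6, 0.2]
grip_width: 0.3
```

Emit:
{"api": "carry_out", "payload": {"rows": [[0,0,-0.2,0],[0,0,-0.3,0],[0,0,-0.3,0]]}}

```text
time: 7.05
tool_pos: [565.0, 45.8, 78.3]
tcp_rot: [-2.757, 1.569, -1.232]
contact_force: [-0.3, 0.1, 0.5]
grip_width: 0.3
```

Emit:
{"api": "carry_out", "payload": {"rows": [[0,0,-0.2,0],[0,0,-0.3,0],[0,0,-0.3,0]]}}

```text
time: 7.3
tool_pos: [565.0, 45.8, 78.0]
tcp_rot: [-2.777, 1.569, -1.252]
contact_force: [-1.3, -0.9, -0.5]
grip_width: 0.1
```

Emit:
{"api": "carry_out", "payload": {"rows": [[0,0,-0.2,0],[0,0,-0.3,0],[0,0,-0.3,0]]}}

```text
time: 7.55
tool_pos: [565.0, 45.8, 77.7]
tcp_rot: [-2.829, 1.569, -1.305]
contact_force: [0.7, 0.2, 0.4]
grip_width: 0.8
```

Emit:
{"api": "carry_out", "payload": {"rows": [[0,0,-0.2,0],[0,0,-0.3,0],[0,0,-0.3,0]]}}

```text
time: 7.8
tool_pos: [565.0, 45.8, 77.3]
tcp_rot: [-2.832, 1.569, -1.307]
contact_force: [-0.5, -0.6, 0.8]
grip_width: 0.6
```

Run:
```python
from h import *
from scipy.spatial.transform import Rotation as R
i=camera_info("wrist");K=i["camera_matrix"];M=np.array(i["mount"])
o=get_obs();im=capture("wrist");cv2.imwrite("pics/w3.png",im[:,:,::-1])
hsv=cv2.cvtColor(im,cv2.COLOR_RGB2HSV)
b=(((hsv[...,0]>95)&(hsv[...,0]<125))|(hsv[...,0]<18))&(hsv[...,1]>90)&(hsv[...,2]>60)
b=b.astype(np.uint8);b[258:]=0
C=max(cv2.findContours(b,0,1)[0],key=cv2.contourArea)
P=cv2.convexHull(C)[:,0].astype(float);P=P[(P[:,1]<250)]
print(P[[0,len(P)//2,-1]],len(P))
q=(P-K[:2,2])/K[0,0];th=np.hypot(*q.T)
d=np.c_[q/th[:,None]*np.sin(th)[:,None],np.cos(th)]@M[:3,:3].T
r=R.from_euler('xyz',o["tcp_rot"]).as_matrix()
d=d@r.T; org=r@M[:3,3]+o["tool_pos"]
def f(v):
    X=org+d*((v[2]-org[2])/d[:,2])[:,None];return np.hypot(X[:,0]-v[0],X[:,1]-v[1])-64
s=least_squares(f,[565,46,80],loss='soft_l1');print(s.x,np.abs(s.fun).mean(),o["tool_pos"],o["contact_force"])
```

```text
[[284. 134.]
 [376. 246.]
 [270. 134.]] 44
[562.65199014  47.36944918  83.23607351] 0.12720301492216327 [564.99719035  45.77870987  77.31386174] [-0.50220862 -0.56730414  0.79415417]
```

Run:
```python
from h import *
i=camera_info("wrist");K=i["camera_matrix"];M=np.linalg.inv(np.array(i["mount"]))
def pr(p):
    c=M[:3,:3]@np.array(p,float)+M[:3,3];t=np.arctan2(np.hypot(c[0],c[1]),c[2]);return (K[:2,2]+K[0,0]*t*c[:2]/np.hypot(c[0],c[1])).round(1)
for x in(8,4,0,-4,-8,-19):print(x,pr((x,0,0)),pr((x,9.5,0)),pr((x,9.5,10)),pr((x,9.5,19)))
im=cv2.imread("pics/w3.png");cv2.imwrite("pics/w3c.png",cv2.resize(im[220:340,200:350],None,fx=5,fy=5,interpolation=2))
```

```text
8 [276.1 233. ] [276.  219.5] [291.2 219.5] [304.8 219.5]
4 [276.  235.1] [276.  221.5] [291.4 221.5] [305.3 221.4]
0 [276.  237.4] [276.  223.5] [291.7 223.5] [305.8 223.5]
-4 [276.  239.7] [276.  225.6] [292.  225.6] [306.3 225.6]
-8 [276.  242.1] [276.  227.8] [292.2 227.8] [306.8 227.7]
-19 [275.9 249.2] [275.9 234.2] [293.1 234.2] [308.5 234.1]
```

View pics/w3c.png

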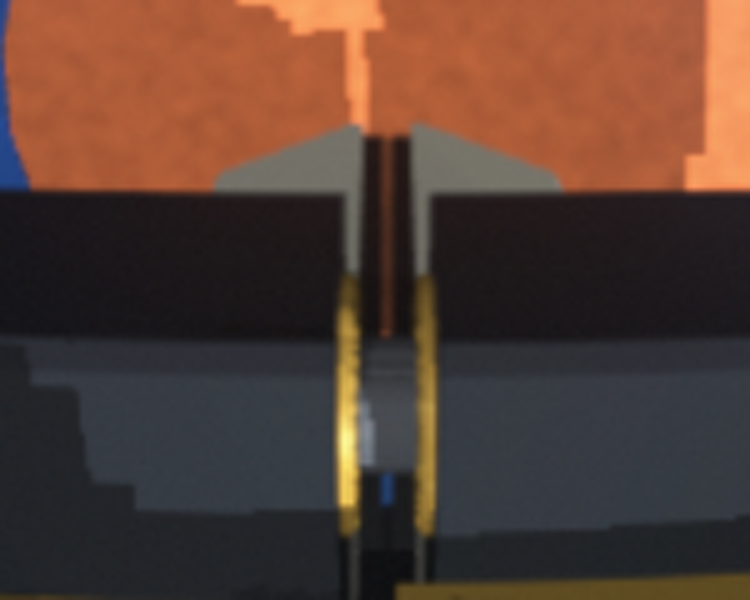

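Run:
```python
from h import *
i=camera_info("scene");K=i["camera_matrix"];T=np.linalg.inv(np.array(i["pose"]))
def pr(p):
    c=K@(T[:3,:3]@np.array(p,float)+T[:3,3]);return (c[:2]/c[2]).round(1)
o=get_obs()["tool_pos"];print(o)
for dz in(0,4,8,12,20,40):print(dz,pr(o+[0,0,dz]),pr(o+[9.5,0,dz]),pr(o+[9.5,19,dz]),pr(o+[9.5,-19,dz]))
im=capture("scene");cv2.imwrite("pics/s3.png",im[:,:,::-1]);print(get_obs()["contact_force"])
cv2.imwrite("pics/s3c.png",cv2.resize(im[180:270,230:350,::-1],None,fx=6.5,fy=6.5,interpolation=2))
```

```text
[564.98428705  45.76590855  77.30986811]
0 [282.4 227.2] [283.2 231.3] [292.4 230. ] [274.  232.6]
4 [282.5 226.3] [283.2 230.4] [292.4 229.1] [274.  231.7]
8 [282.5 225.4] [283.2 229.4] [292.5 228.1] [274.  230.7]
12 [282.5 224.4] [283.3 228.5] [292.5 227.2] [274.  229.8]
20 [282.5 222.5] [283.3 226.6] [292.7 225.3] [273.9 227.9]
40 [282.6 217.6] [283.4 221.7] [292.9 220.4] [273.9 223.1]
[ 0.2265133   0.31262001 -0.37304989]
```

View pics/s3c.png

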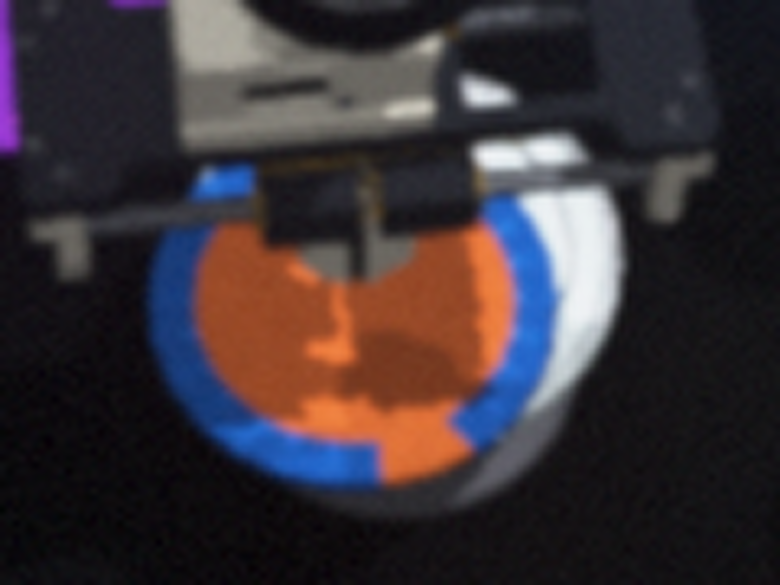

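Both cameras place the shut fingertips well short of the reported TCP, by 11 mm or more above the clay (about 30 mm if the tips are 19 mm wide). Zero force agrees with that. I'll go 6 mm lower, then finer.

Emit:
{"api": "carry_out", "payload": {"rows": [[0,0,-0.6,0],[0,0,-1.2,0],[0,0,-1.8,0],[0,0,-2.4,0],[0,0,-3,0],[0,0,-3.6,0],[0,0,-4.2,0],[0,0,-4.8,0],[0,0,-5.4,0],[0,0,-6,0],[0,0,-6,0]]}}

```text
time: 8.82
tool_pos: [564.9, 45.8, 71.2]
tcp_rot: [-2.95, 1.569, -1.425]
contact_force: [-0.3, -0.4, 0.0]
grip_width: 0.5
```

Run:
```python
from h import *
st()
w=capture("wrist");s=capture("scene")
o=np.zeros((600,800,3),np.uint8)
o[:320,:800]=cv2.resize(w[205:285,177:377],(800,320),interpolation=2)
o[320:600,:560]=cv2.resize(s[195:265,220:360],(560,280),interpolation=2)
cv2.imwrite("pics/c4.png",o[:,:,::-1]);st()
```

```text
t 8.82 pos [564.92  45.78  71.19] F [-0.27 -0.39  0.  ] M [ 0.04  0.01 -0.01] j [-0.05  0.53  1.57 -0.    1.04 -1.58] jaw 87.4 x [ 0.    -0.002 -1.   ] w 0.5490031030345476
t 8.92 pos [564.98  45.77  71.31] F [-0.42 -0.06 -1.17] M [-0.03  0.03 -0.  ] j [-0.05  0.53  1.57 -0.    1.04 -1.58] jaw 87.4 x [ 0.    -0.002 -1.   ] w 0.44638683034939014
```

View pics/c4.png

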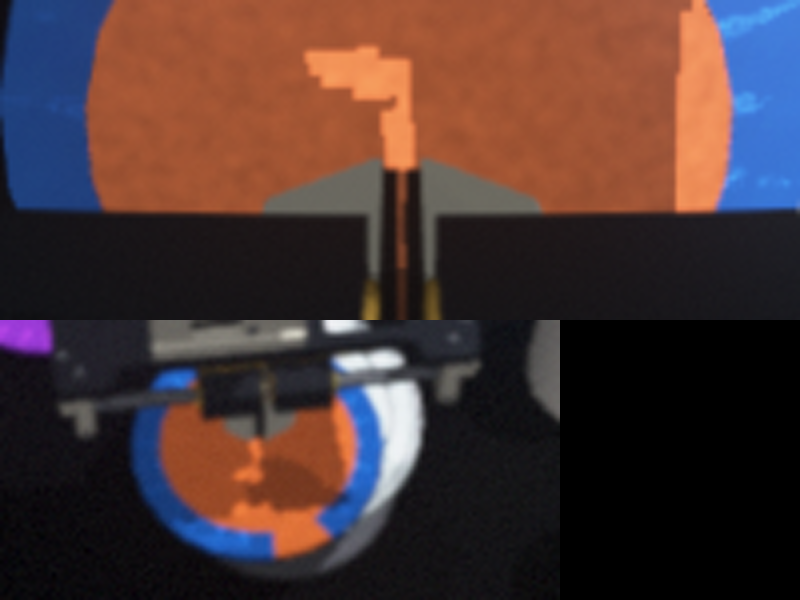

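The wrist view (top) shows the tips at about crop (400,165) with lit clay visible in the slit. The scene view (bottom) shows the tip at (260,437). The tips are still floating, so I'll go lower.

Emit:
{"api": "carry_out", "payload": {"rows": [[0,0,-0.5,0],[0,0,-1,0],[0,0,-1.5,0],[0,0,-2,0],[0,0,-2.5,0],[0,0,-3,0],[0,0,-3.5,0],[0,0,-4,0],[0,0,-4,0]]}}

```text
time: 9.67
tool_pos: [564.9, 45.8, 67.2]
tcp_rot: [-2.969, 1.569, -1.444]
contact_force: [-0.5, -0.5, 0.6]
grip_width: 0.2
```

Emit:
{"api": "carry_out", "payload": {"rows": [[0,0,-0.4,0],[0,0,-0.8,0],[0,0,-1.2,0],[0,0,-1.2,0]]}}

```text
time: 10.0
tool_pos: [564.9, 45.8, 65.9]
tcp_rot: [-3.01, 1.569, -1.485]
contact_force: [0.0, -0.1, -0.5]
grip_width: 0.1
```

Emit:
{"api": "carry_out", "payload": {"rows": [[0,0,-0.4,0],[0,0,-0.8,0],[0,0,-0.8,0]]}}

```text
time: 10.25
tool_pos: [564.8, 45.8, 65.0]
tcp_rot: [-3.079, 1.569, -1.555]
contact_force: [-0.3, -0.2, -0.3]
grip_width: 0.2
```

Emit:
{"api": "carry_out", "payload": {"rows": [[0,0,-0.4,0],[0,0,-0.8,0],[0,0,-1.2,0],[0,0,-1.6,0],[0,0,-2,0],[0,0,-2,0]]}}

```text
time: 10.75
tool_pos: [564.8, 45.8, 62.9]
tcp_rot: [3.106, 1.569, -1.652]
contact_force: [-0.1, 0.4, -0.5]
grip_width: 0.5
```

Run:
```python
from h import *
st()
w=capture("wrist");s=capture("scene")
o=np.zeros((600,800,3),np.uint8)
o[:320,:800]=cv2.resize(w[205:285,177:377],(800,320),interpolation=2)
o[320:600,:560]=cv2.resize(s[205:245,250:330],(560,280),interpolation=2)
cv2.imwrite("pics/c5.png",o[:,:,::-1]);st()
```

```text
t 10.75 pos [564.76  45.77  62.91] F [-0.12  0.39 -0.48] M [ 0.01 -0.05 -0.  ] j [-0.05  0.54  1.58 -0.    1.02 -1.58] jaw 87.4 x [-0.    -0.002 -1.   ] w 0.4749193232413395
t 10.85 pos [564.81  45.8   62.99] F [-0.26  0.25  0.52] M [0.02 0.07 0.03] j [-0.05  0.54  1.58 -0.    1.02 -1.58] jaw 87.4 x [-0.    -0.002 -1.   ] w 0.2932505466857652
```

View pics/c5.png

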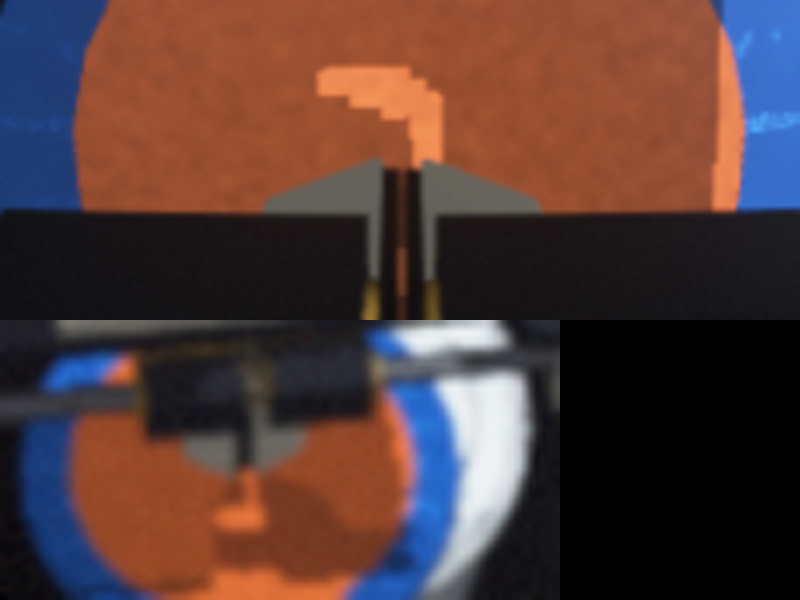

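The wrist view (top) still shows daylight at the tips near crop (400,165), and the scene tip is at crop (245,473). There is no force, so I'll continue.

Emit:
{"api": "carry_out", "payload": {"rows": [[0,0,-0.4,0],[0,0,-0.8,0],[0,0,-1.2,0],[0,0,-1.6,0],[0,0,-2,0],[0,0,-2,0]]}}

```text
time: 11.35
tool_pos: [564.8, 45.8, 60.9]
tcp_rot: [3.082, 1.569, -1.676]
contact_force: [0.1, -0.3, -1.0]
grip_width: 0.8
```

Emit:
{"api": "carry_out", "payload": {"rows": [[0,0,-0.4,0],[0,0,-0.8,0],[0,0,-1.2,0],[0,0,-1.6,0],[0,0,-2,0],[0,0,-2,0]]}}

```text
time: 11.85
tool_pos: [564.7, 45.8, 58.8]
tcp_rot: [2.96, 1.569, -1.799]
contact_force: [-0.1, 0.3, -0.1]
grip_width: 0.7
```

Emit:
{"api": "carry_out", "payload": {"rows": [[0,0,-0.4,0],[0,0,-0.8,0],[0,0,-0.8,0]]}}

```text
time: 12.1
tool_pos: [564.7, 45.8, 57.9]
tcp_rot: [2.951, 1.569, -1.807]
contact_force: [1.3, 0.4, 0.5]
grip_width: 0.3
```

Emit:
{"api": "carry_out", "payload": {"rows": [[0,0,-0.4,0],[0,0,-0.8,0],[0,0,-0.8,0]]}}

```text
time: 12.35
tool_pos: [564.6, 45.8, 57.0]
tcp_rot: [2.828, 1.569, -1.93]
contact_force: [0.3, -0.6, 0.2]
grip_width: 0.3
```

Emit:
{"api": "carry_out", "payload": {"rows": [[0,0,-0.4,0],[0,0,-0.8,0],[0,0,-0.8,0]]}}

```text
time: 12.6
tool_pos: [564.5, 45.8, 56.1]
tcp_rot: [2.756, 1.569, -2.003]
contact_force: [-0.3, -0.5, 0.1]
grip_width: -0.0
```

Emit:
{"api": "carry_out", "payload": {"rows": [[0,0,-0.4,0],[0,0,-0.8,0],[0,0,-0.8,0]]}}

```text
time: 12.85
tool_pos: [564.5, 45.8, 55.2]
tcp_rot: [2.696, 1.569, -2.062]
contact_force: [0.6, -1.0, -0.1]
grip_width: 0.4
```

Run:
```python
from h import *
w=capture("wrist");s=capture("scene")
o=np.zeros((600,800,3),np.uint8)
o[:320,:800]=cv2.resize(w[205:285,177:377],(800,320),interpolation=2)
o[320:600,:560]=cv2.resize(s[205:245,250:330],(560,280),interpolation=2)
cv2.imwrite("pics/c6.png",o[:,:,::-1]);st()
# tip row in scene: lowest grey(low-sat, mid-bright) pixel in columns 278-292
h=cv2.cvtColor(s,cv2.COLOR_RGB2HSV);
for r in range(214,236):print(r,[(int(h[r,c,1])) for c in range(278,294,2)])
```

```text
t 12.95 pos [564.49  45.81  55.26] F [ 0.54 -0.1  -0.03] M [ 0.03 -0.04 -0.03] j [-0.05  0.55  1.58 -0.    1.01 -1.58] jaw 87.4 x [-0.001 -0.002 -1.   ] w 0.2665929442895714
214 [64, 51, 36, 35, 49, 64, 50, 46]
215 [50, 50, 50, 9, 47, 68, 44, 45]
216 [41, 43, 36, 9, 57, 84, 41, 47]
217 [29, 51, 50, 21, 79, 101, 36, 39]
218 [57, 39, 51, 19, 59, 86, 49, 44]
219 [66, 62, 39, 24, 38, 47, 36, 43]
220 [38, 59, 35, 25, 21, 24, 45, 17]
221 [55, 41, 51, 33, 24, 17, 6, 25]
222 [13, 6, 12, 8, 30, 17, 18, 49]
223 [12, 7, 18, 13, 22, 23, 23, 56]
224 [24, 24, 22, 24, 25, 27, 26, 75]
225 [33, 24, 28, 23, 24, 29, 51, 113]
226 [50, 29, 23, 24, 30, 44, 96, 155]
227 [108, 65, 36, 81, 66, 101, 157, 177]
228 [167, 122, 76, 146, 126, 157, 174, 183]
229 [185, 168, 141, 167, 167, 184, 182, 184]
230 [187, 181, 175, 182, 193, 188, 181, 179]
231 [185, 184, 189, 187, 192, 193, 182, 179]
232 [186, 192, 193, 190, 189, 189, 183, 185]
233 [186, 189, 188, 189, 189, 189, 192, 185]
234 [190, 185, 185, 189, 190, 191, 185, 181]
235 [187, 183, 182, 182, 190, 189, 177, 191]
```

The scene tip row is now 228.3, and contact is expected at about 230, so 0–8 mm remain. From here I'll use finer steps.

Emit:
{"api": "carry_out", "payload": {"rows": [[0,0,-0.3,0],[0,0,-0.6,0],[0,0,-0.6,0]]}}

```text
time: 13.2
tool_pos: [564.5, 45.8, 54.6]
tcp_rot: [2.713, 1.569, -2.045]
contact_force: [0.5, 0.5, -0.5]
grip_width: 0.6
```

Emit:
{"api": "carry_out", "payload": {"rows": [[0,0,-0.3,0],[0,0,-0.6,0],[0,0,-0.6,0]]}}

```text
time: 13.45
tool_pos: [564.4, 45.8, 54.0]
tcp_rot: [2.669, 1.569, -2.09]
contact_force: [1.2, -0.7, 0.5]
grip_width: 0.4
```

Emit:
{"api": "carry_out", "payload": {"rows": [[0,0,-0.3,0],[0,0,-0.6,0],[0,0,-0.6,0]]}}

```text
time: 13.7
tool_pos: [564.4, 45.8, 53.3]
tcp_rot: [2.598, 1.569, -2.16]
contact_force: [-0.4, -0.7, 0.4]
grip_width: 0.6
```

Emit:
{"api": "carry_out", "payload": {"rows": [[0,0,-0.3,0],[0,0,-0.6,0],[0,0,-0.6,0]]}}

```text
time: 13.95
tool_pos: [564.3, 45.8, 52.6]
tcp_rot: [2.564, 1.569, -2.195]
contact_force: [0.8, -0.1, -0.4]
grip_width: 0.4
```

Emit:
{"api": "carry_out", "payload": {"rows": [[0,0,-0.3,0],[0,0,-0.6,0],[0,0,-0.6,0]]}}

```text
time: 14.2
tool_pos: [564.3, 45.8, 51.9]
tcp_rot: [2.505, 1.569, -2.253]
contact_force: [-0.7, 0.3, -0.0]
grip_width: 0.4
```

Emit:
{"api": "carry_out", "payload": {"rows": [[0,0,-0.3,0],[0,0,-0.6,0],[0,0,-0.6,0]]}}

```text
time: 14.45
tool_pos: [564.2, 45.8, 51.2]
tcp_rot: [2.448, 1.568, -2.311]
contact_force: [0.0, 0.0, 0.2]
grip_width: 0.5
```

Emit:
{"api": "carry_out", "payload": {"rows": [[0,0,-0.3,0],[0,0,-0.6,0],[0,0,-0.6,0]]}}

```text
time: 14.7
tool_pos: [564.2, 45.8, 50.6]
tcp_rot: [2.432, 1.568, -2.327]
contact_force: [-0.2, 0.5, 0.1]
grip_width: 0.6
```

Run:
```python
from h import *
w=capture("wrist");s=capture("scene")
o=np.zeros((600,800,3),np.uint8)
o[:320,:800]=cv2.resize(w[205:285,177:377],(800,320),interpolation=2)
o[320:600,:560]=cv2.resize(s[205:245,250:330],(560,280),interpolation=2)
cv2.imwrite("pics/c7.png",o[:,:,::-1]);st()
```

```text
t 14.80 pos [564.24  45.81  50.64] F [-0.01 -0.33 -0.3 ] M [ 0.05 -0.01  0.01] j [-0.05  0.56  1.59 -0.    1.   -1.58] jaw 87.4 x [-0.002 -0.002 -1.   ] w 0.19405092265999802
```

View pics/c7.png

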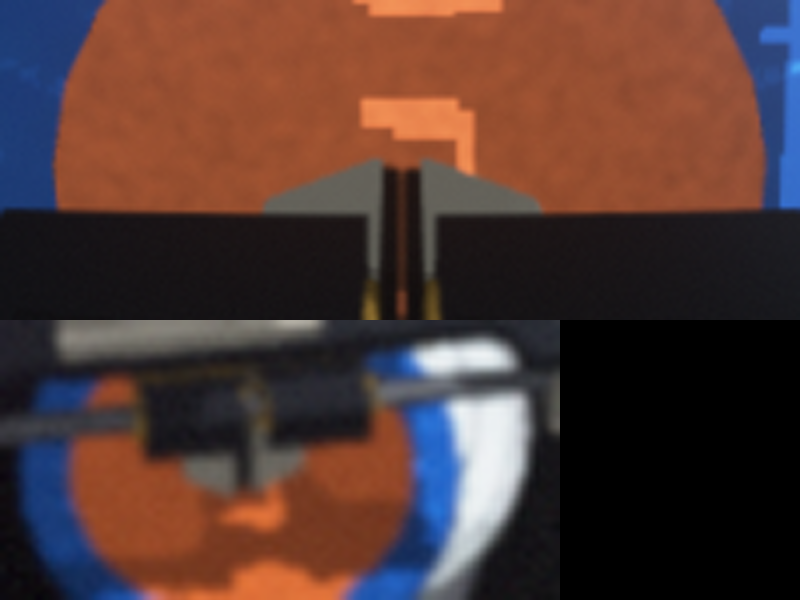

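The wrist view shows the shadow edge at crop (430,138) closing on the tips at (400,162), so only a few mm remain.

Emit:
{"api": "carry_out", "payload": {"rows": [[0,0,-0.3,0],[0,0,-0.6,0],[0,0,-0.6,0]]}}

```text
time: 15.05
tool_pos: [564.2, 45.8, 49.9]
tcp_rot: [2.409, 1.568, -2.35]
contact_force: [-0.1, -0.6, 0.3]
grip_width: 0.5
```

Emit:
{"api": "carry_out", "payload": {"rows": [[0,0,-0.3,0],[0,0,-0.6,0],[0,0,-0.6,0]]}}

```text
time: 15.3
tool_pos: [564.2, 45.8, 49.3]
tcp_rot: [2.416, 1.568, -2.342]
contact_force: [-0.4, -0.4, -0.2]
grip_width: 0.6
```

Emit:
{"api": "carry_out", "payload": {"rows": [[0,0,-0.3,0],[0,0,-0.6,0],[0,0,-0.6,0]]}}

```text
time: 15.55
tool_pos: [564.1, 45.8, 48.6]
tcp_rot: [2.349, 1.568, -2.41]
contact_force: [-0.1, 0.4, -0.3]
grip_width: 0.6
```

Emit:
{"api": "carry_out", "payload": {"rows": [[0,0,-0.3,0],[0,0,-0.6,0],[0,0,-0.6,0]]}}

```text
time: 15.8
tool_pos: [564.0, 45.8, 47.9]
tcp_rot: [2.303, 1.568, -2.455]
contact_force: [-0.4, 0.5, -0.4]
grip_width: 0.6
```

Emit:
{"api": "carry_out", "payload": {"rows": [[0,0,-0.3,0],[0,0,-0.6,0],[0,0,-0.6,0]]}}

```text
time: 16.05
tool_pos: [564.0, 45.8, 47.3]
tcp_rot: [2.306, 1.568, -2.453]
contact_force: [0.6, 0.2, 0.0]
grip_width: 0.4
```

Emit:
{"api": "carry_out", "payload": {"rows": [[0,0,-0.3,0],[0,0,-0.5,0],[0,0,-0.5,0]]}}

```text
time: 16.3
tool_pos: [564.0, 45.8, 46.7]
tcp_rot: [2.271, 1.568, -2.488]
contact_force: [-1.0, 0.2, -0.1]
grip_width: 0.8
```

Emit:
{"api": "carry_out", "payload": {"rows": [[0,0,-0.3,0],[0,0,-0.5,0],[0,0,-0.5,0]]}}

```text
time: 16.55
tool_pos: [563.9, 45.8, 46.1]
tcp_rot: [2.25, 1.568, -2.509]
contact_force: [0.1, -1.3, 0.0]
grip_width: 0.3
```

Emit:
{"api": "carry_out", "payload": {"rows": [[0,0,-0.3,0],[0,0,-0.5,0],[0,0,-0.5,0]]}}

```text
time: 16.8
tool_pos: [563.9, 45.8, 45.6]
tcp_rot: [2.226, 1.568, -2.533]
contact_force: [0.6, -0.1, -0.0]
grip_width: 0.5
```

Emit:
{"api": "carry_out", "payload": {"rows": [[0,0,-0.3,0],[0,0,-0.5,0],[0,0,-0.5,0]]}}

```text
time: 17.05
tool_pos: [563.9, 45.8, 45.0]
tcp_rot: [2.206, 1.568, -2.552]
contact_force: [0.8, 0.5, -1.5]
grip_width: 0.3
```

Run:
```python
from h import *
w=capture("wrist");cv2.imwrite("pics/w8.png",w[:,:,::-1]);s=capture("scene");cv2.imwrite("pics/s8.png",s[:,:,::-1])
h=cv2.cvtColor(s,cv2.COLOR_RGB2HSV)
for r in range(224,238):print(r,[int(h[r,c,1]) for c in range(278,294,2)])
# wrist: value along columns above tips, lit/shadow
g=w[:,:,0]
for r in range(226,248,1):print(r,[int(g[r,c]) for c in range(266,304,3)])
st()
```

```text
224 [26, 18, 31, 18, 17, 19, 17, 28]
225 [11, 13, 16, 14, 23, 21, 19, 42]
226 [19, 27, 22, 19, 18, 22, 28, 65]
227 [25, 22, 26, 17, 25, 30, 47, 109]
228 [44, 25, 21, 22, 25, 49, 102, 162]
229 [91, 52, 37, 63, 40, 108, 160, 179]
230 [153, 108, 73, 138, 115, 161, 184, 188]
231 [182, 163, 140, 179, 176, 186, 189, 190]
232 [184, 185, 179, 189, 189, 189, 191, 186]
233 [187, 185, 184, 191, 193, 191, 192, 183]
234 [183, 178, 187, 189, 189, 187, 194, 180]
235 [183, 187, 182, 188, 189, 188, 184, 187]
236 [188, 185, 182, 187, 186, 184, 181, 187]
237 [181, 189, 184, 189, 184, 184, 189, 186]
226 [159, 159, 160, 155, 155, 156, 147, 151, 152, 151, 153, 151, 154]
227 [160, 158, 159, 152, 156, 159, 150, 149, 152, 153, 154, 153, 156]
228 [160, 158, 158, 152, 156, 160, 152, 152, 151, 154, 155, 156, 157]
229 [158, 158, 158, 153, 157, 162, 156, 153, 151, 157, 157, 158, 156]
230 [158, 159, 157, 154, 159, 162, 158, 155, 151, 157, 159, 157, 155]
231 [158, 159, 156, 153, 159, 161, 159, 154, 152, 158, 162, 159, 154]
232 [159, 159, 157, 156, 160, 162, 162, 159, 158, 162, 194, 191, 154]
233 [159, 160, 193, 188
[... 495 characters left out ...]
, 234, 234, 235, 233, 233, 233, 234, 232]
241 [157, 158, 169, 163, 169, 234, 234, 236, 234, 233, 235, 235, 234]
242 [160, 161, 159, 150, 158, 234, 232, 236, 235, 233, 235, 235, 235]
243 [162, 163, 157, 149, 159, 232, 213, 219, 217, 216, 230, 236, 236]
244 [162, 148, 146, 151, 155, 211, 146, 161, 164, 162, 217, 238, 237]
245 [149, 117, 125, 152, 150, 151, 110, 136, 154, 153, 213, 239, 237]
246 [122, 102, 110, 132, 137, 121, 102, 110, 138, 151, 211, 239, 238]
247 [103, 101, 83, 77, 101, 77, 100, 102, 111, 137, 211, 240, 238]
t 17.15 pos [563.87  45.85  45.06] F [0.08 0.49 0.56] M [-0.01  0.01 -0.01] j [-0.05  0.57  1.59 -0.    0.98 -1.58] jaw 87.4 x [-0.003 -0.002 -1.   ] w 0.21009242392309307
```

Emit:
{"api": "carry_out", "payload": {"rows": [[0,0,-0.3,0],[0,0,-0.6,0],[0,0,-0.6,0]]}}

```text
time: 17.4
tool_pos: [564.0, 45.9, 44.9]
tcp_rot: [2.324, 1.568, -2.434]
contact_force: [-0.9, 0.3, 4.3]
grip_width: 0.2
```

Emit:
{"api": "carry_out", "payload": {"rows": [[0,0,-0.3,0],[0,0,-0.5,0],[0,0,-0.5,0]]}}

```text
time: 17.65
tool_pos: [564.2, 46.0, 44.9]
tcp_rot: [2.487, 1.569, -2.271]
contact_force: [-1.9, -0.2, 7.3]
grip_width: 0.7
```

Emit:
{"api": "carry_out", "payload": {"rows": [[0,0,-0.3,0],[0,0,-0.5,0],[0,0,-0.5,0]]}}

```text
time: 17.9
tool_pos: [564.3, 46.1, 44.8]
tcp_rot: [2.678, 1.569, -2.08]
contact_force: [-2.8, 1.1, 8.0]
grip_width: 0.4
```

Contact at TCP z≈44.9, with 8 N reading now. I'll ease off to about 6 N.

Emit:
{"api": "carry_out", "payload": {"rows": [[0,0,0,0],[0,0,0,0]]}}

```text
time: 18.07
tool_pos: [564.4, 46.1, 44.9]
tcp_rot: [2.845, 1.569, -1.913]
contact_force: [-1.0, 0.0, 3.6]
grip_width: 0.2
```

Emit:
{"api": "carry_out", "payload": {"rows": [[0,0,-0.3,0],[-0.5,0.5,-0.4,0],[-1.2,1.2,-0.4,0],[-2,2,-0.4,0],[-2.8,2.8,-0.4,0],[-3.6,3.6,-0.4,0],[-4.4,4.3,-0.4,0]]}}

```text
time: 18.65
tool_pos: [560.7, 50.3, 44.9]
tcp_rot: [-2.539, 1.569, -1.014]
contact_force: [1.3, -1.7, 5.0]
grip_width: 0.3
```

```bash
python3 -c "
from h import *
st();s=capture('scene');print(plaque('scene',s,(245,180,90,90)));st()"
```

```text
t 18.65 pos [560.69  50.26  44.86] F [ 1.25 -1.69  4.99] M [-0.18 -0.24 -0.03] j [-0.05  0.56  1.61 -0.    0.97 -1.57] jaw 87.4 x [ 0.001 -0.002 -1.   ] w 0.303643228351943
(array([562.45674633,  53.31330282]), np.float64(13.671402941752874), 60)
t 18.70 pos [560.56  50.43  44.87] F [ 1.8  -0.84  5.4 ] M [-0.15 -0.19 -0.02] j [-0.05  0.56  1.61 -0.    0.97 -1.57] jaw 87.4 x [ 0.001 -0.002 -1.   ] w 0.5106890152323328
```

5 N of press and about 2 N of drag: the plaque is moving. I'll continue in the same direction.

Emit:
{"api": "carry_out", "payload": {"rows": [[-0.5,0.5,-0.3,0],[-1.3,1.2,-0.4,0],[-2.1,2,-0.4,0],[-2.9,2.8,-0.4,0],[-3.7,3.6,-0.4,0],[-4.5,4.4,-0.4,0],[-5.3,5.2,-0.4,0],[-6.1,6,-0.4,0],[-6.9,6.8,-0.4,0],[-7.7,7.6,-0.4,0]]}}

```text
time: 19.53
tool_pos: [553.5, 57.9, 44.9]
tcp_rot: [-2.163, 1.568, -0.638]
contact_force: [1.3, -1.0, 5.8]
grip_width: 0.3
```

```bash
python3 -c "
from h import *
st();s=capture('scene');cv2.imwrite('pics/s9.png',s[:,:,::-1]);print(plaque('scene',s,(245,180,90,90)));st()"
```

```text
t 19.53 pos [553.47  57.92  44.86] F [ 1.34 -0.98  5.8 ] M [-0.21 -0.21 -0.  ] j [-0.03  0.55  1.63 -0.    0.96 -1.56] jaw 87.4 x [ 0.003 -0.002 -1.   ] w 0.25924965181896786
(array([555.04771165,  60.79184729]), np.float64(13.766008880581957), 55)
t 19.58 pos [553.33  58.08  44.87] F [ 0.45 -0.48  5.46] M [-0.19 -0.16 -0.05] j [-0.03  0.55  1.63 -0.    0.96 -1.56] jaw 87.4 x [ 0.002 -0.002 -1.   ] w 0.1928650353331074
```

The plaque tracks the finger one to one. Remaining shift ≈ (-9.3, +7.7).

Emit:
{"api": "carry_out", "payload": {"rows": [[-0.6,0.4,-0.3,0],[-1.4,1.1,-0.4,0],[-2.3,1.8,-0.4,0],[-3.2,2.6,-0.4,0],[-4.1,3.4,-0.4,0],[-5,4.2,-0.4,0],[-5.9,5,-0.4,0],[-6.8,5.7,-0.4,0],[-7.7,6.4,-0.4,0],[-8.6,7.1,-0.4,0],[-9.2,7.6,-0.4,0],[-9.2,7.6,-0.4,0]]}}

```text
time: 20.58
tool_pos: [544.6, 65.7, 44.8]
tcp_rot: [-1.978, 1.567, -0.453]
contact_force: [0.9, -0.6, 5.2]
grip_width: 0.4
```

Emit:
{"api": "carry_out", "payload": {"rows": [[0,0,0.5,0],[0,0,2,0],[0,0,15,0],[0,0,45,0],[0,0,80,0],[-30,0,110,0],[-65,0,130,0],[-100,0,130,0],[-130,0,130,0],[-150,0,130,0],[-150,0,130,0]]}}

```text
time: 21.5
tool_pos: [390.2, 66.1, 174.5]
tcp_rot: [-2.857, 1.569, -1.332]
contact_force: [0.7, 0.9, 0.4]
grip_width: 0.3
```

Run:
```python
from h import *
st();s=capture('scene');t=capture('top');w=capture('wrist')
cv2.imwrite('pics/s10.png',s[:,:,::-1]);cv2.imwrite('pics/t10.png',t[:,:,::-1])
for n,i,b in(("top",t,(225,135,105,105)),("scene",s,(245,185,90,80))):
    p=plaque(n,i,b);print(n,p,wheel(n,i,b,p[0]+100))
o=np.zeros((500,800,3),np.uint8);o[:,:500]=cv2.resize(t[135:240,225:330],(500,500),interpolation=2);o[:300,500:]=cv2.resize(s[180:270,245:335],(300,300),interpolation=2)
cv2.imwrite("pics/c10.png",o[:,:,::-1])
```

```text
t 21.50 pos [390.21  66.13 174.51] F [0.67 0.86 0.43] M [ 0.03 -0.03  0.04] j [-0.02  0.12  1.87 -0.    1.16 -1.55] jaw 87.4 x [ 0.    -0.002 -1.   ] w 0.3161437141353346
top (array([543.1532157 ,  65.96158646]), np.float64(13.038104898184711), 67) (array([543.57322221,  64.69651557]), array([70., 70., 70., 70., 70., 70., 70., 70., 70., 70., 70., 70., 70.,
       70., 70., 70., 70., 70., 70., 70., 70., 70., 70., 70., 70., 70.,
       70., 70., 70., 70., 70., 70., 70., 70., 70., 70., 70., 70., 70.]))
scene (array([543.85577244,  69.35227063]), np.float64(12.953305565144797), 54) (array([546.38505861,  67.13936267]), array([72., 70., 71., 70., 70., 70., 70., 70., 70., 71., 72., 70., 70.,
       70., 71., 70., 70., 70., 70., 70., 70., 70., 71., 71., 72., 72.]))
```

View pics/c10.png

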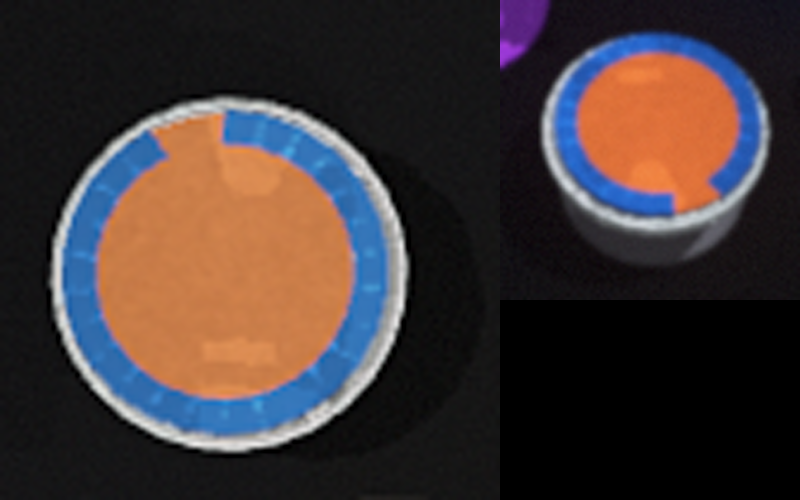

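The plaque is centred within about 2 mm with the gap at +13°. I'll turn it clockwise by 193°, pressing at 24 mm from the axis and twisting the tool along. First, approach (568, 65.5).

Emit:
{"api": "carry_out", "payload": {"rows": [[30,0,0,0],[60,0,0,0],[90,0,-5,0],[120,0,-20,0],[150,-0.5,-45,0],[170,-0.5,-75,0],[178,-0.5,-100,0],[178,-0.5,-115,0],[178,-0.5,-123,0],[178,-0.5,-126,0],[178,-0.5,-127,0],[178,-0.5,-127,0]]}}

```text
time: 22.65
tool_pos: [573.8, 65.3, 48.7]
tcp_rot: [-1.821, 1.565, -0.296]
contact_force: [0.1, 0.3, -0.4]
grip_width: 0.6
```

Emit:
{"api": "carry_out", "payload": {"rows": [[0,0,-0.4,0],[0,0,-0.8,0],[0,0,-0.8,0]]}}

```text
time: 22.9
tool_pos: [574.3, 65.3, 48.9]
tcp_rot: [-1.758, 1.563, -0.233]
contact_force: [-0.1, 0.5, 0.7]
grip_width: 0.2
```

Emit:
{"api": "carry_out", "payload": {"rows": [[0,0,0,0],[0,0,0,0]]}}

```text
time: 23.07
tool_pos: [574.6, 65.3, 49.5]
tcp_rot: [-1.733, 1.562, -0.208]
contact_force: [0.2, 0.4, 0.4]
grip_width: 0.5
```

```bash
python3 -c "
from h import *
st();print(get_obs()['dq'].round(3),get_obs()['tau'].round(2))"
```

```text
t 23.07 pos [574.56  65.34  49.52] F [0.24 0.39 0.37] M [0.06 0.02 0.  ] j [-0.02  0.57  1.56 -0.    1.   -1.54] jaw 87.4 x [ 0.009 -0.002 -1.   ] w 0.4696706512982334
[-0.001  0.004 -0.     0.001 -0.    -0.001] [ 0.000e+00 -5.077e+01 -2.054e+01 -4.000e-02  6.000e-02 -0.000e+00]
```

The arm overshot after the fast move because its integral term is still unwinding. I'll correct the position and settle.

Emit:
{"api": "carry_out", "payload": {"rows": [[-1,0,0,0],[-2.5,0,0,0],[-4,0,0,0],[-5.5,0,0,0],[-6.6,0.2,0,0],[-6.6,0.2,0,0],[-6.6,0.2,0,0],[-6.6,0.2,0,0],[-6.6,0.2,0,0],[-6.6,0.2,0,0]]}}

```text
time: 23.9
tool_pos: [568.0, 65.5, 49.5]
tcp_rot: [-1.73, 1.562, -0.205]
contact_force: [-0.1, -0.1, 0.9]
grip_width: 0.6
```

Emit:
{"api": "carry_out", "payload": {"rows": [[0,0,-0.5,0],[0,0,-1,0],[0,0,-1.5,0],[0,0,-1.5,0]]}}

```text
time: 24.23
tool_pos: [567.9, 65.5, 47.8]
tcp_rot: [-1.74, 1.562, -0.215]
contact_force: [0.6, 0.7, -0.4]
grip_width: 0.2
```

Emit:
{"api": "carry_out", "payload": {"rows": [[0,0,-0.5,0],[0,0,-1,0],[0,0,-1.5,0],[0,0,-2,0],[0,0,-2,0]]}}

```text
time: 24.65
tool_pos: [567.8, 65.5, 45.7]
tcp_rot: [-1.746, 1.562, -0.221]
contact_force: [0.7, 0.7, 0.3]
grip_width: 0.5
```

Emit:
{"api": "carry_out", "payload": {"rows": [[0,0,-0.3,0],[0,0,-0.6,0],[0,0,-0.6,0]]}}

```text
time: 24.9
tool_pos: [567.8, 65.5, 45.0]
tcp_rot: [-1.742, 1.562, -0.217]
contact_force: [0.1, -0.4, -0.9]
grip_width: 0.4
```

Emit:
{"api": "carry_out", "payload": {"rows": [[0,0,-0.3,0],[0,0,-0.6,0],[0,0,-0.6,0]]}}

```text
time: 25.15
tool_pos: [567.9, 65.5, 44.9]
tcp_rot: [-1.743, 1.562, -0.218]
contact_force: [-2.4, 0.5, 4.2]
grip_width: 0.8
```

Emit:
{"api": "carry_out", "payload": {"rows": [[0,0,-0.3,0],[0,-1.26,-0.4,-3],[-0.1,-2.5,-0.4,-6],[-0.3,-3.75,-0.4,-9],[-0.5,-5,-0.4,-12],[-0.8,-6.2,-0.4,-15],[-1.2,-7.4,-0.4,-18],[-1.6,-8.6,-0.4,-21],[-2.1,-9.8,-0.4,-24],[-2.6,-10.9,-0.4,-27],[-3.2,-12,-0.4,-30]]}}

```text
time: 26.07
tool_pos: [565.1, 53.6, 44.9]
tcp_rot: [-1.65, 1.561, -0.651]
contact_force: [-0.8, -0.0, 3.5]
grip_width: 0.6
```

Run:
```python
from h import *
st();s=capture('scene');cv2.imwrite('pics/s11.png',s[:,:,::-1]);print(plaque('scene',s,(245,180,90,90)))
```

```text
t 26.07 pos [565.05  53.59  44.91] F [-0.84 -0.04  3.53] M [0.04 0.1  0.02] j [-0.04  0.56  1.6  -0.01  0.97 -1.03] jaw 57.2 x [ 0.008 -0.006 -1.   ] w 0.6399088217300087
(array([545.5476839 ,  69.39591539]), np.float64(-18.314369953897145), 44)
```

The gap moved from +13° to −18°, so the wheel follows fully and the centre holds. I'll carry on round.

Emit:
{"api": "carry_out", "payload": {"rows": [[-0.7,-1.1,-0.4,-3],[-1.4,-2.1,-0.5,-6],[-2.1,-3.1,-0.5,-9],[-3,-4.1,-0.5,-12],[-3.8,-5,-0.5,-15],[-4.7,-5.8,-0.5,-18],[-5.7,-6.7,-0.5,-21],[-6.7,-7.4,-0.5,-24],[-7.7,-8.1,-0.5,-27],[-8.8,-8.8,-0.5,-30],[-9.9,-9.4,-0.5,-33],[-11,-9.9,-0.5,-36],[-12.2,-10.4,-0.5,-39],[-13.4,-10.8,-0.5,-42],[-14.6,-11.2,-0.5,-45],[-15.8,-11.5,-0.5,-48],[-17,-11.7,-0.5,-51],[-18.3,-11.9,-0.5,-54],[-19.5,-12,-0.5,-57],[-20.8,-12,-0.5,-60]]}}

```text
time: 27.78
tool_pos: [545.1, 40.9, 44.9]
tcp_rot: [-1.453, 1.561, -1.506]
contact_force: [1.2, -1.1, 4.4]
grip_width: 0.6
```

Run:
```python
from h import *
st();s=capture('scene');t=capture('top');cv2.imwrite('pics/s12.png',s[:,:,::-1]);print(plaque('scene',s,(245,180,90,90)));print(plaque('top',t,(225,135,105,105)))
```

```text
t 27.78 pos [545.06  40.94  44.91] F [ 1.17 -1.13  4.41] M [-0.34 -0.02 -0.  ] j [-0.06  0.54  1.65 -0.01  0.95  0.  ] jaw -3.0 x [ 0.001 -0.01  -1.   ] w 0.6396569443032012
(array([546.32297451,  68.64429213]), np.float64(-80.27538391324507), 6)
(array([546.61126356,  64.5237873 ]), np.float64(0.0), 0)
```

Emit:
{"api": "carry_out", "payload": {"rows": [[-1.1,0.3,-0.4,-1],[-2.4,0.4,-0.5,-4],[-3.6,0.6,-0.5,-7],[-4.9,0.8,-0.5,-10],[-6.1,1.1,-0.5,-13],[-7.3,1.4,-0.5,-16],[-8.5,1.8,-0.5,-19],[-9.7,2.2,-0.5,-22],[-10.9,2.7,-0.5,-25],[-12,3.2,-0.5,-28],[-13.1,3.8,-0.5,-31],[-14.2,4.5,-0.5,-34],[-15.2,5.2,-0.5,-37],[-16.2,6,-0.5,-40],[-17.2,6.8,-0.5,-43],[-18.1,7.6,-0.5,-46],[-18.9,8.5,-0.5,-49],[-19.8,9.5,-0.5,-52],[-20.5,10.5,-0.5,-55],[-21.2,11.5,-0.5,-58]]}}

```text
time: 29.55
tool_pos: [523.8, 52.3, 44.9]
tcp_rot: [-1.423, 1.562, -2.488]
contact_force: [-0.6, -2.1, 5.9]
grip_width: 0.5
```

Run:
```python
from h import *
st();s=capture('scene');t=capture('top');cv2.imwrite('pics/s13.png',s[:,:,::-1]);cv2.imwrite('pics/t13.png',t[:,:,::-1]);print(plaque('scene',s,(245,180,90,90)));print(plaque('top',t,(225,135,105,105)))
```

```text
t 29.55 pos [523.81  52.28  44.87] F [-0.57 -2.14  5.88] M [-0.38  0.28  0.02] j [-0.04  0.51  1.7  -0.01  0.94  1.03] jaw -61.0 x [-0.007 -0.006 -1.   ] w 0.5265676944188913
(array([547.27977374,  67.63072817]), np.float64(-140.93557205503578), 1)
(array([545.96400394,  65.31652353]), np.float64(-135.53373262163703), 30)
```

Gap is now about −137°; one more 42° stroke, then lift and look.

Emit:
{"api": "carry_out", "payload": {"rows": [[-0.6,1.2,-0.4,-3],[-1.2,2.3,-0.4,-6],[-1.7,3.4,-0.4,-9],[-2.2,4.6,-0.4,-12],[-2.6,5.8,-0.4,-15],[-3,7,-0.4,-18],[-3.3,8.2,-0.4,-21],[-3.5,9.4,-0.4,-24],[-3.7,10.7,-0.4,-27],[-3.8,11.9,-0.4,-30],[-3.8,13.2,-0.4,-33],[-3.8,14.5,-0.4,-36],[-3.7,15.7,-0.4,-39],[-3.5,17,-0.4,-42],[-3.5,17,-0.4,-42],[-3.5,17,-0.4,-42]]}}

```text
time: 30.98
tool_pos: [520.6, 69.7, 44.9]
tcp_rot: [-1.508, 1.563, 2.979]
contact_force: [0.4, 0.6, 7.2]
grip_width: 0.7
```

Emit:
{"api": "carry_out", "payload": {"rows": [[0,0,0.5,0],[0,0,2,0],[0,0,8,0],[0,0,25,0],[0,0,50,0],[0,0,80,0],[-20,0,110,0],[-50,0,120,0],[-80,0,120,0],[-105,0,120,0],[-125,0,120,0],[-130,0,120,0],[-130,0,120,0]]}}

```text
time: 32.07
tool_pos: [389.8, 69.9, 165.3]
tcp_rot: [-1.526, 1.563, 2.961]
contact_force: [0.8, 0.7, 0.7]
grip_width: 0.3
```

Run:
```python
from h import *
st();s=capture('scene');t=capture('top')
for n,i,b in(("top",t,(225,135,105,105)),("scene",s,(245,185,90,80))):
    p=plaque(n,i,b);print(n,p,wheel(n,i,b,p[0]+100)[0])
o=np.zeros((600,800,3),np.uint8);o[:500,:500]=cv2.resize(t[135:240,225:330],(500,500),interpolation=2);o[:300,500:]=cv2.resize(s[180:270,245:335],(300,300),interpolation=2);o[300:525,500:]=cv2.resize(t,(300,225))
cv2.imwrite("pics/c14.png",o[:,:,::-1])
```

```text
t 32.07 pos [389.77  69.89 165.33] F [0.79 0.69 0.73] M [0.   0.11 0.03] j [-0.02  0.13  1.88  0.    1.14  1.78] jaw -102.9 x [-0.008  0.001 -1.   ] w 0.275545061070123
top (array([544.7086311 ,  63.12742832]), np.float64(-175.00434948016508), 73) [543.60926223  64.74163881]
scene (array([546.11551225,  65.80509115]), np.float64(-175.7382390746679), 46) [545.78281779  67.51910769]
```

View pics/c14.png

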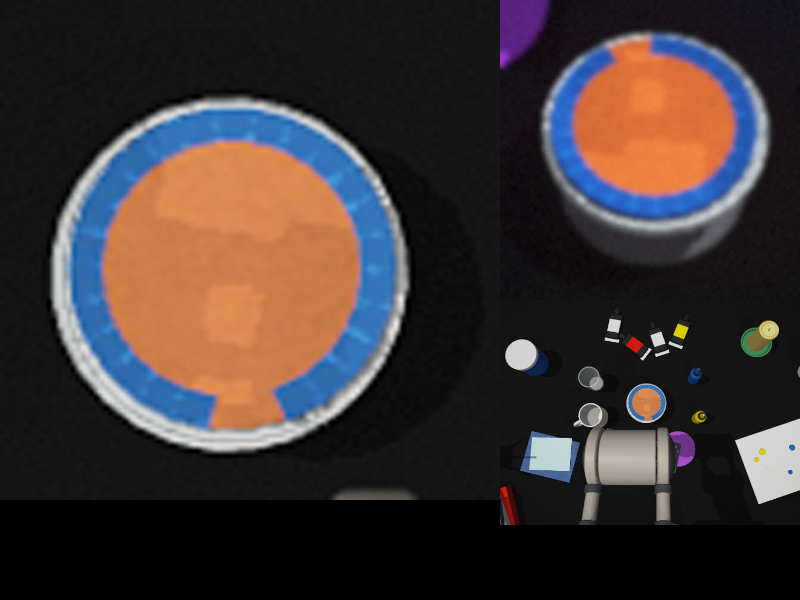

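The gap faces the robot (bottom of the top view, at crop (247,408)), and the white head shows all round the plaque. The estimates put it about 2 mm off centre with the gap 5° off. I'll let the arm settle and hand in.

Emit:
{"api": "carry_out", "payload": {"rows": [[0,0,0,0],[0,0,0,0],[0,0,0,0],[0,0,0,0]]}}

```text
time: 32.5
tool_pos: [392.1, 69.7, 165.0]
tcp_rot: [-1.528, 1.564, 2.959]
contact_force: [1.0, 0.8, 0.5]
grip_width: 0.7
```

```bash
python3 -c "
from plant import *
print(close_job())"
```

```text
the job is handed in; nothing more can be done
None
```

I centred the terracotta plaque on the wheel head and turned the wheel about 193° clockwise until the gap faced the robot. Then I lifted the finger clear and handed the job in at about 32.5 s; it reported no verdict.

**Last checks:** both cameras put the plaque about 2 mm off the wheel's axis (limit 6 mm). The gap is about 5° off the robot's direction, roughly 5 mm at the rim (limit 20 mm). The last picture shows the head all round the plaque and the bottles, jar and mug apparently where they were; I did not measure them.

**Press force:** it was mostly 3.5 to 7 N at the readings, with one reading of 8.0 N at first contact. I only read it at the end of each move, so brief peaks between readings are unknown.

**What disagreed:**
- **Fingertips:** the shut fingers touched the clay about 37 mm behind the TCP position the robot reports. I found contact by creeping down until the force rose.
- **Overshoot:** the arm drifted about 6 mm past its target on one fast approach. I corrected this in the air before touching the plaque.
- **Cameras:** they differed by 2 to 3 mm in absolute position but agreed on how the plaque lies relative to the wheel.

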